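# Bolt the craft-knife chest shut

### The job

The craft knives are put away: bolt the chest's flap shut. Slide the barrel bolt across through its staple until you feel the end of its travel, then turn its handle down into the notch so that it lies fully home on its rest, and let go. Go gently by feel: do not ram the handle against its guide, end stop or rest (20 N is too much), and leave the other things where they are.

Things in the scene. Friction and masses are not known exactly. Their poses are not given: they have to be found in the camera images.
- chest: Fixed blue chest with a plywood top, 246 x 322 mm, 100 mm high; origin at the centre of its underside, z up. The flap is the top up to y = 43 mm, a fixed strip lies beyond. A steel barrel bolt lies on the flap along the chest's y at x = 0, its axis 24 mm above the top. A tape roll, an eraser and a paste pot (55 mm high at most) stand loose near three corners of the top.
- guide: Steel guide of the bolt, fixed on the flap, with stop, notch and rest; origin on the chest's top at its centre, axes as the chest's. Two walls, 12 mm apart and 38 mm high above the top, run along y (-107 to 31 mm) beside the bolt and keep the handle upright as it slides; near their +y end the +x wall is cut by the notch.
- stop_nominal (a point): Point on the bolt's axis where the handle meets the end stop (a bridge over the bolt, 42 mm above the chest's top) if stop, notch and rest, one screwed-on plate, sit in their middle place, after 60 mm of slide. They really sit up to 15 mm before or past it along y, on each chest differently: feel for the stop.
- rest_nominal (a point): Middle of the rest on which the lowered handle lies level, outside the notch, for the middle place (it shifts with the stop). The notch is 10.5 mm wide along y, for the 8 mm handle; a handle that touches the stop stands in line with it, with 2.5 mm to spare backwards. Farther back the wall blocks the turn.
- staple_arch (a point): Centre of the opening of the staple, a steel arch on the fixed strip, 14 mm long, 37 mm high above the chest's top, into which the bolt's end slides.
- stem: The bolt's steel handle: a pin 8 mm thick standing out from the bolt's axis, with a drum-shaped knob at its end (16 mm across, 18 mm long along the bolt), centre 42 mm from the axis. Origin on the bolt's axis, z out along the handle towards the knob, y along the bolt. It starts roughly upright.
- knob (a point): Centre of the knob at the end of the handle; 166 mm above the table when upright, 124 mm when level. With the handle lowered the knob stands 42 mm to the +x side of the bolt's axis, 16 mm clear of the chest's top; it can be pinched from above across its flat ends (along the chest's y) throughout.
- bolt (a joint): How far the bolt has slid, in m: 0 fully drawn back (handle at y = -65 mm of the chest), growing towards the chest's +y and the staple; starts at 0 to 12 mm, and 45 to 75 mm at the stop. Sliding takes about 3 N and it stays where it is left.
- handle (a joint): Turn of the handle about the bolt's axis, in rad: 0 upright, growing as the knob goes over to the chest's +x side; 1.57 level, home on its rest. Turning takes about 1 N at the knob and it stays where it is left.

How it is judged:
By the outcome, as a careful person would: the job done as asked, in the order asked, and still so for the second after the job is handed in, with the robot touching nothing.
It also fails if it takes over 45 s, if anything falls off the work surface, if the arm or the gripper's body presses on something with over 40 N, if the wrist force passes 120 N, or if a joint passes its speed limit or range.

### The arm

A 7-joint arm with a two-finger parallel gripper is mounted at the origin on the work surface. World frame = base frame: x ahead of the robot, y to its left, z up, the work surface at z = 0. Lengths are in m, angles in degrees, forces in N, time in s.
With the tool pointing down it reaches from about 0.35 to 0.775 m from the base axis. Payload 3.1 kg.
Tool frame: the origin (TCP) lies on the centre line of the jaws, within the pads' length; the fingertips stand 17 mm ahead of it and the grasp point (between the pads) lies 2 mm behind it (robot.tip_reach is the distance from the TCP to the fingertips, in m); z points along the fingers, y is the direction in which the jaws open and shut (so a half turn about z gives the same grasp; the last joint's range is limited). The gripper opens to 85 mm and grips with 20 to 120 N. Pads are 22 mm wide; open, the fingers measure 114 mm over their backs; the gripper's body (76 mm by 85 mm) begins 54 mm behind the grasp point. The pads swing forward as they close: fully open they stand 13 mm farther back than shut.
Start: joints at [-67.477, 17.813, 0.802, 86.603, -0.252, 75.585, -1.558], TCP at [0.232, 0.499, 0.212] pointing down, gripper open.
Joint ranges: [-154.91, 154.91], [-16.99, 109.72], [-72.82, 74.43], [7.12, 147.25], [-82.49, 262.49], [11.32, 116.49], [-174.64, 174.64]. Speed limits (degrees/s): [159.86, 159.86, 180, 180, 180, 180, 180].

### API

Orientations are given as [roll, pitch, yaw] about the fixed x, y, z axes, in that order (R = Rz(yaw) Ry(pitch) Rx(roll)).
In Python, from station import robot, fingers, vision, workorder, recognise gives the robot as it stands. Calls block until the motion is done:
- robot.move_to(position, orientation): joint-space move of the TCP to a pose.
- robot.line_to(position, orientation=None, velocity=0.15, f_stop=None): straight line of the TCP; orientation=None keeps the orientation; velocity is the mean speed in m/s. With f_stop (N) it stops when the force on the tool has changed by that much, and returns True; else False.
- robot.move_j(angles): joint-space move.
- fingers.gripper_to(opening, force=None): opening from 0.0 (shut) to 1.0 (fully open); force is the grip in N (None keeps the last); returns when the fingers have stopped.
- robot.pause(seconds).
- robot.inverse_kinematics(position, orientation): joint angles nearest the present ones, or None.
- vision.grab_frame(name): name is "scene" or "top"; returns the picture (384x512x3 uint8, red, green, blue); there is no depth.
- vision.calibration(name): a dict with "mtx" (3x3 intrinsics, pixels), "k1" (the pictures are not rectified: a ray, as slopes to the right and down, at radius r is drawn at 1 + k1 r^2 times it, then the intrinsics apply), "extrinsics" (4x4, takes a point from world to camera coordinates). Camera axes: x right, y up, looking along -z (the intrinsics and any distortion apply to the point x, -y, -z); pixel columns grow to the right and rows downward; lengths in m; the calibration is good to about 2 mm. A picture is of the moment at which its call begins. calibration takes no time and is no camera call.
A pose or a line that the arm cannot do raises robot.PlanningError and nothing moves.
- workorder.close_job(): hands the job in, once; it reports no verdict.
Trained networks look in the newest picture that a camera, given by its name, has taken for a name from the list of things; names that differ only in an ending like _2 or _b are one class to them, and where a whole thing is asked for, a point or a joint stands for the part that bears it (a point fixed in the world has none). Each returns a list of dicts, best first, with "p" (0 to 1); they miss things now and then, are a little off and sometimes report something else, mostly with a low value. They report only what shows in the picture. A call takes as long as a camera call.
- recognise(label, camera): "rect" ([centre column, centre row, width, height] in pixels, round what is visible of it).
Readings, each from a call of its own:
- robot.current_time_s(): time.
- robot.current_joint_positions(): joint angles.
- robot.current_dq(): joint speeds.
- robot.current_joint_torque(): joint torques, N m.
- robot.current_tool_pos(): TCP position.
- robot.current_eef_rot(): TCP orientation.
- robot.current_contact_force(): force on the tool from outside, world axes, zero at the start.
- robot.current_torque(): the same for the moment, N m.
- robot.current_finger_gap(): opening from 0.0 (shut) to 1.0 (fully open).
Only numpy, scipy, OpenCV 4.12 (cv2) and the standard library are available. Lean on these libraries where they do the work, as an engineer would, in place of code of your own. Each camera call takes 0.05 s, during which the arm holds its last target.

## Working session

There is one attempt and no reset: what is moved stays moved. The work goes in short steps, each a Python script; the robot and the scene stay as the last script left them, time stands still between calls to the robot, and variables do not carry over. Pictures are saved under pics/ and viewed, and the job is handed in when it is done.

```bash
ls; mkdir -p pics
python3 - <<'E'
from station import robot, fingers, vision, workorder, recognise
import cv2
for n in ["scene","top"]:
    im=vision.grab_frame(n); cv2.imwrite(f"pics/{n}0.png",im[:,:,::-1])
    c=vision.calibration(n); print(n,c)
    for l in ["chest","guide","stem","knob","staple_arch"]:
        print(l,[(round(d["p"],2),[round(v,1) for v in d["rect"]]) for d in recognise(l,n)[:2]])
print(robot.current_time_s(),robot.current_tool_pos(),robot.current_eef_rot(),robot.tip_reach)
E
```

```text
pics
scene {'mtx': array([[376.04172991,   0.        , 255.42081459],
       [  0.        , 376.04172991, 196.48801083],
       [  0.        ,   0.        ,   1.        ]]), 'k1': -0.1277544223516369, 'extrinsics': array([[-0.42147544,  0.90681649,  0.00650389,  0.17735441],
       [-0.74924782, -0.35226221,  0.56083781,  0.3693501 ],
       [ 0.51086805,  0.23150634,  0.82790015, -1.07590099],
       [ 0.        ,  0.        ,  0.        ,  1.        ]])}
chest [(0.93, [175.8, 210.6, 201.3, 145.8])]
guide [(0.93, [160.7, 187.6, 76.0, 41.6])]
stem []
knob []
staple_arch [(0.66, [214.8, 195.8, 16.3, 29.0])]
top {'mtx': array([[466.30147641,   0.        , 256.97623064],
       [  0.        , 466.30147641, 191.25748917],
       [  0.        ,   0.        ,   1.        ]]), 'k1': -0.1270604815698331, 'extrinsics': array([[-0.0185289 , -0.99973839, -0.01340998,  0.06332973],
       [ 0.99745125, -0.0194075 ,  0.06866115, -0.56935753],
       [-0.06890344, -0.01210359,  0.99754991, -0.8011986 ],
       [ 0.        ,  0.        ,  0.        ,  1.        ]])}
chest [(0.85, [340.1, 178.6, 232.9, 201.1])]
guide [(0.89, [363.2, 166.8, 99.8, 61.5])]
stem [(0.41, [299.2, 188.5, 19.5, 33.0])]
knob [(0.52, [385.3, 158.6, 20.2, 15.1])]
staple_arch [(0.91, [299.4, 186.8, 18.5, 35.5])]
0.6 [0.23165349 0.49888255 0.21194148] [1.79993751e+02 1.05857687e-04 1.55091669e+02] 0.017
```

View pics/scene0.png

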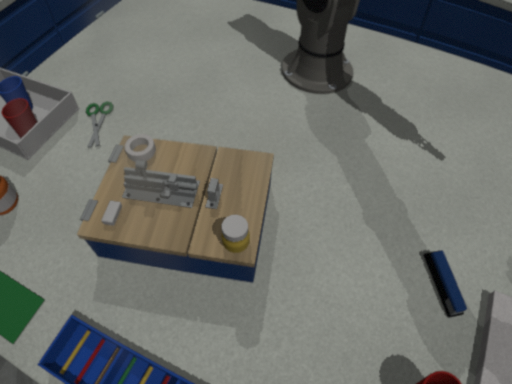

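View pics/top0.png

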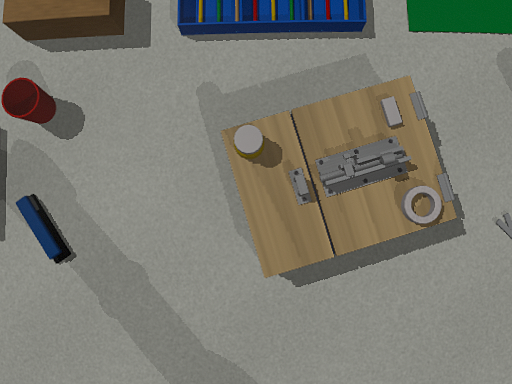

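Run:
```python
import cv2
a=cv2.imread("pics/top0.png")[60:300,210:480]; cv2.imwrite("pics/top0c.png",cv2.resize(a,None,fx=2.5,fy=2.5,interpolation=cv2.INTER_CUBIC))
a=cv2.imread("pics/scene0.png")[120:300,60:290]; cv2.imwrite("pics/scene0c.png",cv2.resize(a,None,fx=3,fy=3,interpolation=cv2.INTER_CUBIC))
```

```text
(no output)
```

View pics/top0c.png

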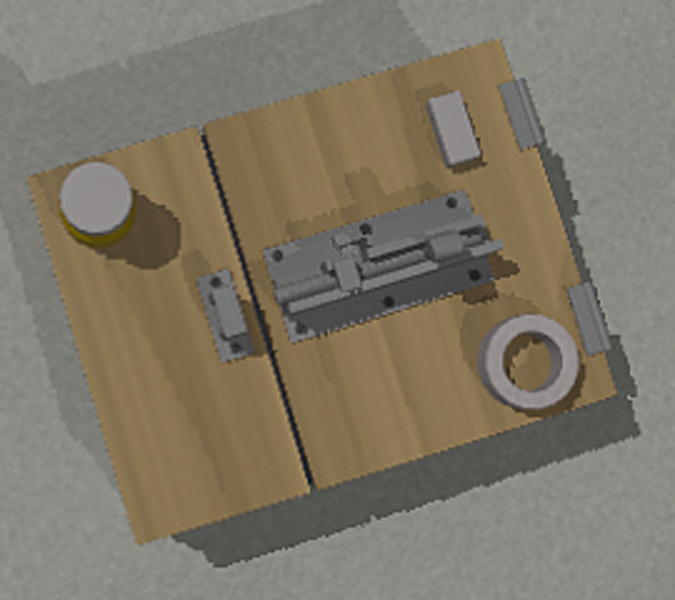

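View pics/scene0c.png

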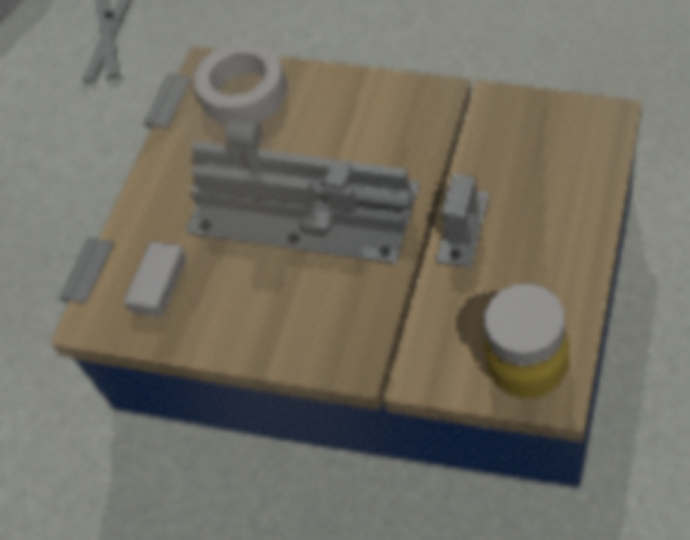

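The top view shows the chest with the staple towards image left (+y). The notch and rest are on the image-up side (+x), and the knob is near (385,159). I'll fit the chest pose from the corners seen in both cameras.

```bash
cat > h.py <<'E'
from station import robot, fingers, vision, workorder, recognise
import numpy as np, cv2
from scipy.optimize import least_squares
def proj(n,P):
    c=vision.calibration(n);P=np.atleast_2d(P)
    q=P@c["extrinsics"][:3,:3].T+c["extrinsics"][:3,3]
    s=np.c_[q[:,0]/-q[:,2],-q[:,1]/-q[:,2]]
    s=s*(1+c["k1"]*(s**2).sum(1,keepdims=True))
    return s@np.diag([c["mtx"][0,0],c["mtx"][1,1]])+c["mtx"][:2,2]
def unproj(n,uv,z):
    g=lambda p:(proj(n,[[p[0],p[1],z]])[0]-uv)
    return least_squares(g,[0.6,0.1]).x
def W(pose,P):
    x,y,a=pose;P=np.atleast_2d(P).astype(float)
    R=np.array([[np.cos(a),-np.sin(a),0],[np.sin(a),np.cos(a),0],[0,0,1]])
    return P@R.T+[x,y,0]
E
cat > fit.py <<'E'
from h import *
L=np.array([[.123,.161,.1],[.123,-.161,.1],[-.123,-.161,.1],[-.123,.161,.1]])
T=np.array([[221.2,130.4],[410,76],[456.8,218],[265.2,278]])
S=np.array([[254.3,265.7],[79,236.7],[125.7,136],[273.3,153.3]])
for use in (1,2,3):
    f=lambda p:np.r_[((proj("top",W(p,L))-T)*(use&1)).ravel(),((proj("scene",W(p,L))-S)*(use>>1)).ravel()]
    r=least_squares(f,[0.6,-0.1,0.2]); p=r.x; print(p,np.degrees(p[2]),np.round(r.fun,1))
    for d in (0,.012): print("knob pred",d,proj("top",W(p,[[0,-.065+d,.166]])),proj("scene",W(p,[[0,-.065+d,.166]])))
    print("staple",proj("top",W(p,[[0,.06,.137]])))
pt=p
k=unproj("top",[385.3,158.6],.166);a=pt[2];d=k-pt[:2]
print("knob local",np.array([[np.cos(a),np.sin(a)],[-np.sin(a),np.cos(a)]])@d)
E
python3 fit.py
```

```text
[ 0.58941922 -0.08138589  0.27267817] 15.623308567776 [ 0.3 -0.2 -0.4 -0.6 -0.3  0.7  0.4  0.1 -0.  -0.  -0.  -0.  -0.  -0.
 -0.  -0. ]
knob pred 0 [[389.23275687 156.99161497]] [[138.86708577 163.73514595]]
knob pred 0.012 [[381.56722823 159.29879038]] [[145.17654295 164.56475088]]
staple [[306.24586587 183.11512921]]
[ 0.59314803 -0.07497446  0.27573262] 15.798315684061425 [-0.  -0.  -0.  -0.  -0.  -0.  -0.  -0.   0.8 -0.5 -1.2 -0.4 -0.8 -0.1
  1.1  0.8]
knob pred 0 [[384.78327508 154.40586074]] [[140.55758221 166.48304362]]
knob pred 0.012 [[377.11394225 156.73460677]] [[146.91887078 167.31055433]]
staple [[301.98321895 180.85499547]]
[ 0.59056539 -0.07906426  0.27387165] 15.691689928197617 [-1.2 -0.7 -2.  -1.3 -1.6 -0.1 -1.  -0.6 -0.9 -2.6 -2.1 -2.6 -1.5 -1.5
 -0.2 -0.6]
knob pred 0 [[387.62696406 156.18951206]] [[139.54105815 164.64768506]]
knob pred 0.012 [[379.95996849 158.50543354]] [[145.86879697 165.4757753 ]]
staple [[304.70673097 182.43435587]]
knob local [-0.00239772 -0.06056686]
```

```bash
cat > fit2.py <<'E'
from h import *
import sys
def refine(n,p):
    im=cv2.imread(f"pics/{n}0.png").astype(float); hsvS=(im[:,:,2]-im[:,:,0]) # red-blue: wood high
    L=np.array([[.123,.161,.1],[.123,-.161,.1],[-.123,-.161,.1],[-.123,.161,.1]])
    for it in range(4):
        obs=[];loc=[];nrm=[]
        for i in range(4):
            A,B=L[i],L[(i+1)%4]
            for t in np.linspace(.08,.92,60):
                P=A+(B-A)*t; out=P-[0,0,.1]; e=np.array([[1,0,0],[0,1,0],[1,0,0],[0,1,0]][i],float)
                e=e*np.sign(P@e)
                u0,u1=proj(n,W(p,[P,P+e*.001]))
                d=(u1-u0)/np.linalg.norm(u1-u0)
                s=np.arange(-6,6.01,.25); pts=(u0+s[:,None]*d).astype(np.float32)
                v=cv2.remap(hsvS.astype(np.float32),pts[:,0].copy(),pts[:,1].copy(),cv2.INTER_LINEAR).ravel()
                hi,lo=np.median(v[:8]),np.median(v[-8:])
                if hi-lo<25: continue
                m=(hi+lo)/2; j=np.where((v[:-1]>=m)&(v[1:]<m))[0]
                if len(j)!=1: continue
                obs.append(u0+d*s[j[0]]+d*.125);loc.append(P);nrm.append(d)
        obs,loc,nrm=map(np.array,(obs,loc,nrm))
        r=least_squares(lambda q:((proj(n,W(q,loc))-obs)*nrm).sum(1),p,loss='soft_l1');p=r.x
    print(n,len(obs),p,np.degrees(p[2]),np.abs(r.fun).mean());return p
p0=[.5905,-.079,.2738]
for n in("top","scene"):
    p=refine(n,p0)
    im=cv2.imread(f"pics/{n}0.png"); f=3; 
    box=dict(top=(60,300,210,480),scene=(120,300,60,290))[n]
    f=2.5 if n=="top" else 3
    c=cv2.resize(im[box[0]:box[1],box[2]:box[3]],None,fx=f,fy=f,interpolation=cv2.INTER_CUBIC)
    def dr(P,col):
        q=((proj(n,W(p,P))+.5-[box[2],box[0]])*f).astype(int); cv2.polylines(c,[q.reshape(-1,1,2)],len(P)>2,col,1)
    dr([[.123,.161,.1],[.123,-.161,.1],[-.123,-.161,.1],[-.123,.161,.1]],(0,0,255))
    dr([[.123,.043,.1],[-.123,.043,.1]],(0,255,255))
    for x in(-.006,.006): dr([[x,-.107,.138],[x,.031,.138]],(0,255,0))
    for d in (0,.012):
        dr([[0,-.065+d,.124],[0,-.065+d,.166]],(255,0,0))
    cv2.imwrite(f"pics/{n}fit.png",c)
E
python3 fit2.py
```

```text
top 199 [ 0.59004058 -0.07962484  0.27367544] 15.680447652912227 0.39917614266722884
scene 221 [ 0.595465   -0.07642463  0.27246445] 15.611063039657669 1.05765274889296
```

View pics/topfit.png

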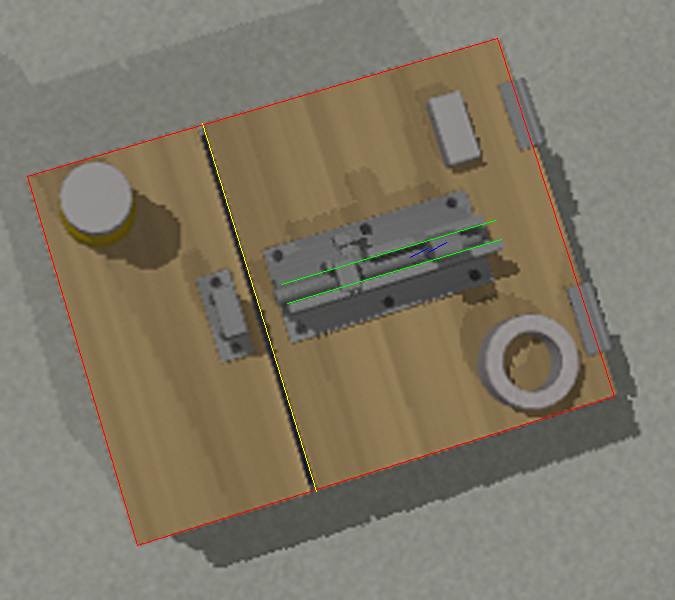

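View pics/scenefit.png

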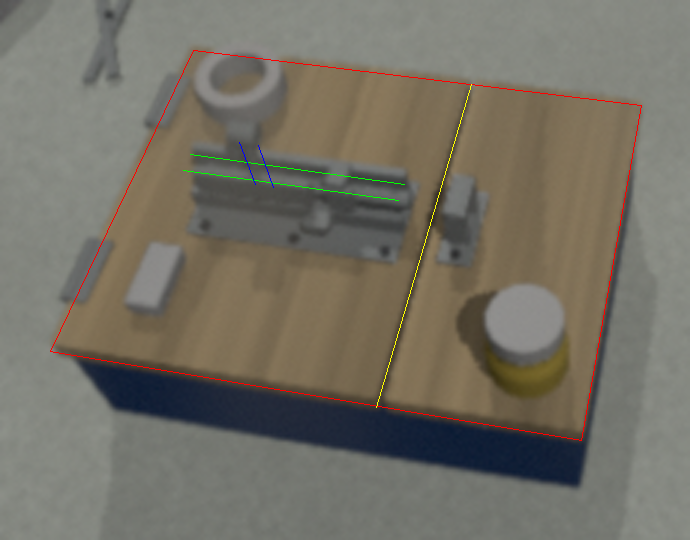

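Run:
```python
from h import *
k=unproj("top",[385.3,158.6],.168); s=unproj("scene",[141,164],.168); print(k,s)
a=.2735;R=np.array([[np.cos(a),np.sin(a)],[-np.sin(a),np.cos(a)]])
print("top loc",R@(k-[.59004,-.07962]),"scene loc",R@(s-[.59546,-.07642]))
for y in (15.67,-164.33):
    for P in ([.61,-.14,.25],[.61,-.14,.17],[.59,-.08,.17],[.63,-.07,.125]):
        q=robot.inverse_kinematics(P,[180,0,y]); print(y,P,None if q is None else np.round(q,1))
```

```text
[ 0.60436834 -0.13748582] [ 0.60694358 -0.13870039]
top loc [-0.00183396 -0.05958516] scene loc [-0.00576536 -0.06306727]
15.67 [0.61, -0.14, 0.25] [-19.4  33.3  53.8  70.6 -26.3  88.4 -44.1]
15.67 [0.61, -0.14, 0.17] [-20.   35.5  52.1  78.9 -27.9  78.8 -42.2]
15.67 [0.59, -0.08, 0.17] [-25.1  30.1  47.4  84.3 -22.4  75.4 -50.2]
15.67 [0.63, -0.07, 0.125] [-25.4  38.2  50.1  81.2 -29.5  74.3 -47.7]
-164.33 [0.61, -0.14, 0.25] [-13.4  30.   41.5  70.4 -19.4  86.5 131. ]
-164.33 [0.61, -0.14, 0.17] [-12.4  31.6  37.9  78.6 -19.3  76.3 131.5]
-164.33 [0.59, -0.08, 0.17] [-16.7  26.9  33.6  84.  -15.1  73.6 123.9]
-164.33 [0.63, -0.07, 0.125] [-13.4  32.8  28.6  80.6 -16.   70.6 122.3]
```

```bash
cat >> h.py <<'E'
a=np.radians(15.67); EX=np.array([np.cos(a),np.sin(a),0]); EY=np.array([-np.sin(a),np.cos(a),0]); RPY=[180,0,15.67]
def F():
    f=np.array(robot.current_contact_force()); return np.round([f@EX,f@EY,f[2]],1)
def st(m=""): print(m,round(robot.current_time_s(),2),np.round(np.array(robot.current_tool_pos())*1e3,1),F(),round(robot.current_finger_gap(),3))
def snap(n,name,box,f):
    im=vision.grab_frame(n)[:,:,::-1]; cv2.imwrite(f"pics/{name}.png",cv2.resize(im[box[0]:box[1],box[2]:box[3]],None,fx=f,fy=f,interpolation=cv2.INTER_CUBIC))
E
python3 - <<'E'
from h import *
P=np.array([.6042,-.1351,.23])
fingers.gripper_to(0.5,20)
robot.move_to(P,RPY); st("above")
print(robot.line_to([*P[:2],.168],RPY,velocity=.08,f_stop=4)); st("down")
snap("scene","s1",(100,300,40,290),3); snap("top","t1",(60,300,210,480),2.5)
E
```

```text
above 3.69 [ 604.6 -133.3  229.7] [-0.3 -0.3 -0.1] 0.5
False
down 4.62 [ 604.6 -135.4  168.6] [-0.2 -0.9 -0.2] 0.497
```

View pics/s1.png

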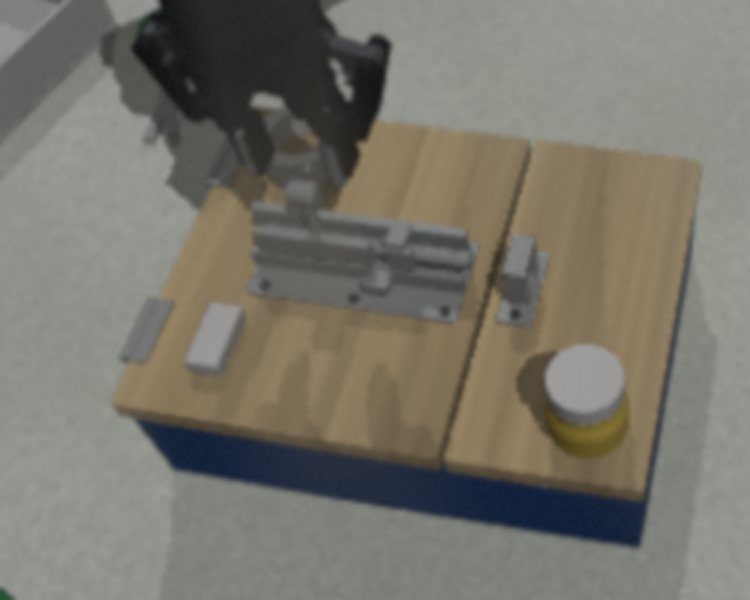

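View pics/t1.png

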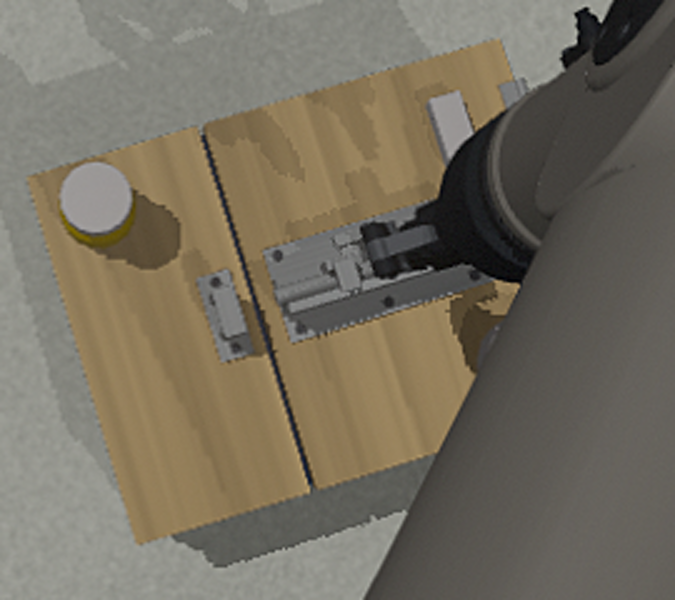

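Run:
```python
from h import *
T=np.array([.6046,-.1354,.1686])
for nm,P in (("tcp",T),("tip",T-[0,0,.017]),("tip+y",T-[0,0,.01]+EY*.021),("tip-y",T-[0,0,.01]-EY*.021)):
    print(nm,(proj("scene",P)[0]+.5-[40,100])*3,(proj("top",P)[0]+.5-[210,60])*2.5)
```

```text
tcp [311.0512899  191.87534439] [436.23318821 247.26888027]
tip [317.64314486 209.66423351] [428.96831421 251.19923148]
tip+y [348.09222021 206.80687332] [398.57904564 259.66717831]
tip-y [282.243811   198.11182025] [465.01650851 239.6091173 ]
```

Run:
```python
import cv2
a=cv2.imread("pics/s1.png")[60:270,170:420]; cv2.imwrite("pics/s1z.png",cv2.resize(a,None,fx=3,fy=2.8,interpolation=cv2.INTER_CUBIC))
```

```text
(no output)
```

View pics/s1z.png

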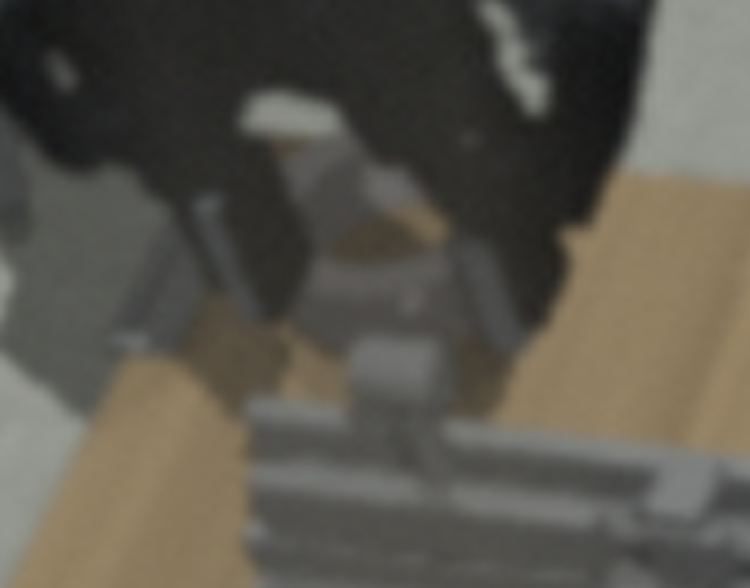

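Run:
```python
from h import *
for g in (.35,.28,.24): fingers.gripper_to(g,20); st(g)
snap("scene","s2",(130,220,90,200),7)
```

```text
0.35 5.0 [ 604.3 -135.1  168.2] [-0.2 -0.   0.1] 0.35
0.28 5.23 [ 604.2 -135.1  168. ] [ 0.   0.9 -0.7] 0.278
0.24 5.45 [ 604.2 -135.1  168. ] [ 0.5 -0.6 -0.1] 0.237
```

View pics/s2.png

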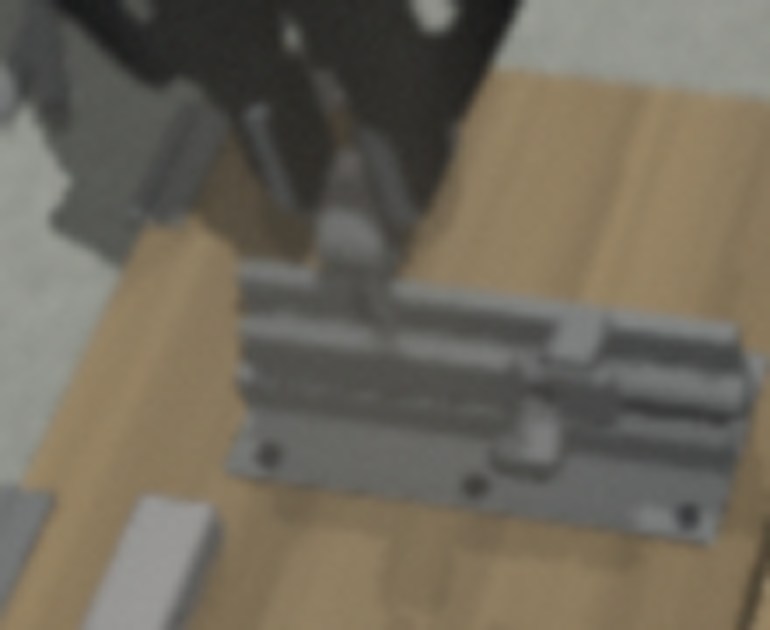

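Run:
```python
from h import *
print(robot.current_eef_rot(), F())
T=np.array(robot.current_tool_pos())
f=lambda P:(proj("scene",P)[0]+.5-[90,130])*7
for z in (-.017,0,.017):
  for x in(-.011,.011):
    print(z,x,f(T+EX*x+[0,0,z]+EY*.010),f(T+EX*x+[0,0,z]-EY*.010))
print("knob",f(np.array([.605,-.138,.166])))
print("guide ends", [f(W([.5925,-.079,.2735],[[x,y,.138]])[0]) for x in(-.006,.006) for y in (-.107,.031)])
```

```text
[-1.79999138e+02  4.34824731e-03  1.56684428e+01] [-1.   0.4 -0.2]
-0.017 -0.011 [443.24957858 252.01677061] [371.2411959  242.58664719]
-0.017 0.011 [416.49415481 318.27753109] [343.36811865 308.3705848 ]
0 -0.011 [429.05360644 210.27231402] [355.70542037 200.86823991]
0 0.011 [401.41312216 277.12290164] [326.90206519 267.22728863]
0.017 -0.011 [414.32835661 166.81661352] [339.59838095 157.45551619]
0.017 0.011 [385.75268963 234.23566175] [309.81229525 224.36818   ]
knob [368.95931945 241.94891357]
guide ends [array([232.06930284, 280.67168033]), array([729.94069953, 347.82488258]), array([216.04671115, 316.00857874]), array([718.14506717, 384.90815634])]
```

Run:
```python
from h import *
fingers.gripper_to(.15,20); st("grip")
snap("scene","s3",(130,220,90,200),7); snap("top","t3",(100,220,280,440),4.5)
```

```text
grip 5.75 [ 604.2 -135.1  168. ] [ 0.2 -0.3 -0. ] 0.148
```

View pics/s3.png

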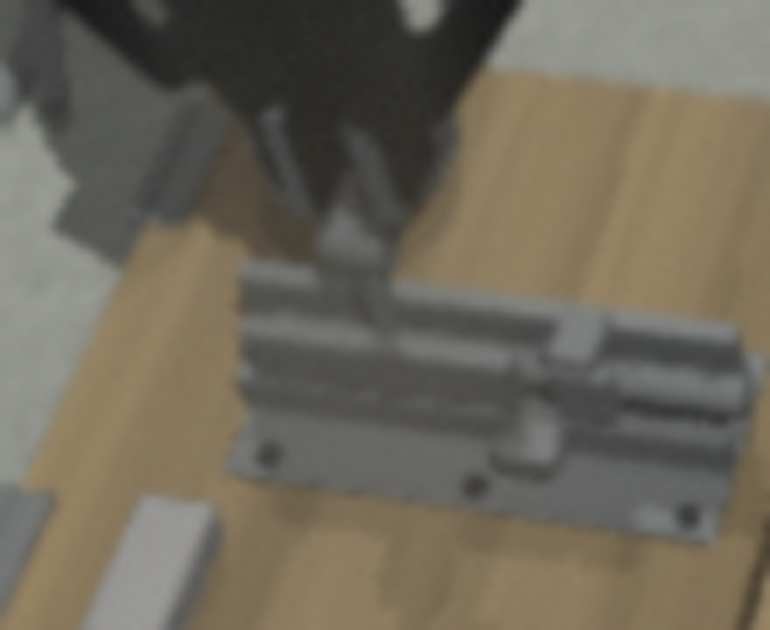

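View pics/t3.png

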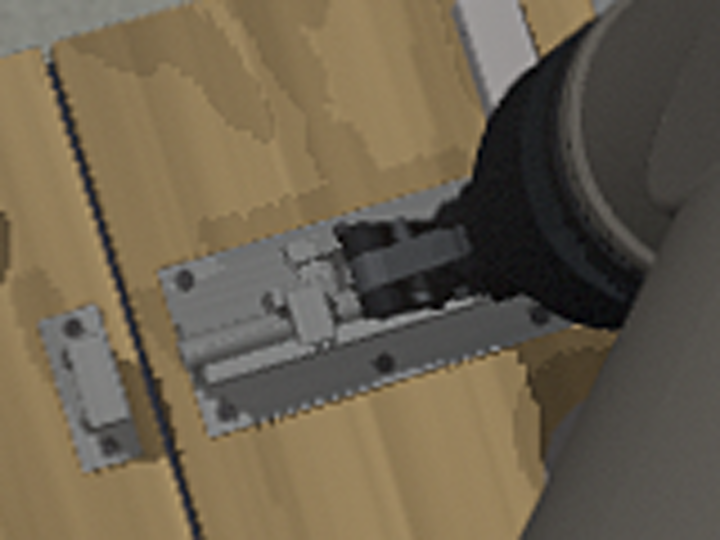

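Run:
```python
from h import *
def tri(s,t):
    r=least_squares(lambda P:np.r_[proj("scene",P)[0]-s,proj("top",P)[0]-t],[.6,-.1,.13]); return np.round(r.x*1e3,1),np.round(r.fun,1)
S=lambda x,y:np.array([90+x/7-.5,130+y/7-.5]); T=lambda x,y:np.array([280+x/4.5-.5,100+y/4.5-.5]); T0=lambda x,y:np.array([210+x/2.5-.5,60+y/2.5-.5])
print("knob top",tri(S(350,228),T0(443,241)))
print("knob ctr",tri(S(352,248),T0(445,247)))
print("bridge top ctr",tri(S(582,330),T(312,305)))
print("plate screw +y+x",tri(S(688,515),T(185,280)))
print("screw mid +x",tri(S(476,485),T0(365,229)))
print("screw -y+x",tri(S(268,455),T0(452,202)))
print("staple screw near +x", tri(np.array([60+455/3-.5,120+254/3-.5]),T0(215,282)))
for nm,x,y in (("TL corner",28,176),):pass
```

```text
knob top (array([ 607.7, -138.5,  174.2]), array([ 0.5,  0. ,  0.3, -0.2]))
knob ctr (array([ 605.9, -142.9,  161.9]), array([ 0.4,  0. ,  0.3, -0.2]))
bridge top ctr (array([594.6, -86.4, 145.3]), array([-1. , -0.1, -0.7,  0.4]))
plate screw +y+x (array([609.9, -50.6, 102.7]), array([-0., -0., -0.,  0.]))
screw mid +x (array([ 626. , -107.1,  102.8]), array([-0.1, -0. , -0.1,  0. ]))
screw -y+x (array([ 642.5, -164.1,  103.4]), array([-0.2, -0. , -0.1,  0.1]))
staple screw near +x (array([593.7, -10.1, 103. ]), array([-0., -0., -0.,  0.]))
```

```bash
python3 - <<'E'
from h import *
T=np.array([.6042,-.1351,.168])
f=lambda P:np.round((proj("top",P)[0]+.5-[280,100])*4.5); g=lambda P:np.round((proj("scene",P)[0]+.5-[90,130])*7)
for z in (-.017,0,.03,.056,.1): print(z,f(T+[0,0,z]),g(T+[0,0,z]))
print(np.round(robot.current_joint_positions(),2))
print("px/mm top ex,ey",(f(T+EX*.01)-f(T)),f(T+EY*.01)-f(T))
E
python3 - <<'E'
import cv2
a=cv2.imread("pics/t3.png")[150:400,280:560]; cv2.imwrite("pics/t3z.png",cv2.resize(a,None,fx=2.6,fy=2.4,interpolation=cv2.INTER_CUBIC))
E
```

```text
-0.017 [456. 274.] [394. 280.]
0 [469. 267.] [378. 238.]
0.03 [494. 253.] [350. 161.]
0.056 [517. 241.] [323.  89.]
0.1 [561. 217.] [275. -43.]
[-20.73  34.69  51.86  80.35 -27.24  77.96 -42.61]
px/mm top ex,ey [-10. -30.] [-29.   8.]
```

View pics/t3z.png

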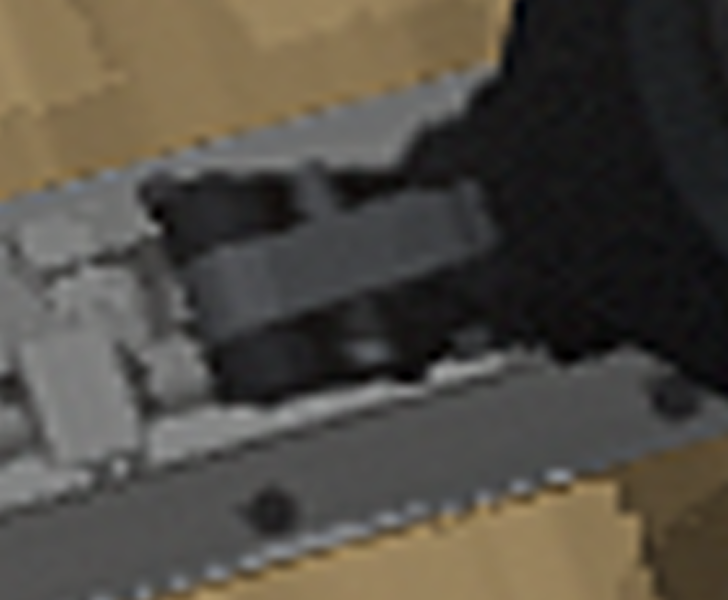

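Run:
```python
from h import *
T=np.array(robot.current_tool_pos())
fingers.gripper_to(.35,20)
robot.line_to([T[0],T[1],.235],RPY,velocity=.1); st("up")
fingers.gripper_to(.0,20); st("shut")
snap("scene","s4",(110,200,90,200),7)
T=np.array(robot.current_tool_pos())
g=lambda P:np.round((proj("scene",P)[0]+.5-[90,110])*7)
for z in (-.017,0,.03): print(z,g(T+[0,0,z]),g(T+[0,0,z]+EX*.011))
for l in ("knob","stem"): print(l,[(round(d["p"],2),d["rect"]) for d in recognise(l,"scene")[:2]])
```

```text
up 6.97 [ 603.9 -134.8  234.4] [-0.8  0.   0.1] 0.348
shut 7.37 [ 604.1 -135.   234.7] [-0.   0.5  0.2] 0.003
-0.017 [330. 247.] [314. 281.]
0 [312. 198.] [296. 232.]
0.03 [279. 106.] [262. 141.]
knob [(0.47, [140.2, 167.8, 14.0, 19.2])]
stem [(0.43, [141.2, 168.9, 10.5, 15.9]), (0.22, [159.9, 188.4, 74.5, 38.6])]
```

View pics/s4.png

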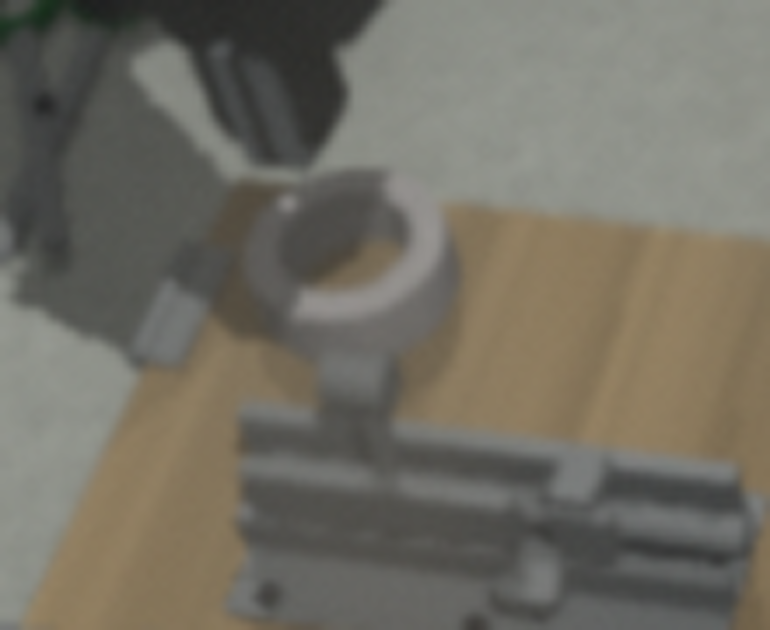

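Run:
```python
from h import *
snap("top","t5",(60,220,270,480),3.5); snap("scene","s5",(0,200,20,260),3)
T=np.array(robot.current_tool_pos())
f=lambda P:np.round((proj("top",P)[0]+.5-[270,60])*3.5); g=lambda P:np.round((proj("scene",P)[0]+.5-[20,0])*3)
for z in (-.017,0,.056,.1,.15): print(z,f(T+[0,0,z]),g(T+[0,0,z]))
```

```text
-0.017 [433. 330.] [351. 435.]
0 [445. 323.] [344. 415.]
0.056 [491. 298.] [316. 339.]
0.1 [534. 275.] [292. 271.]
0.15 [592. 244.] [262. 184.]
```

View pics/t5.png

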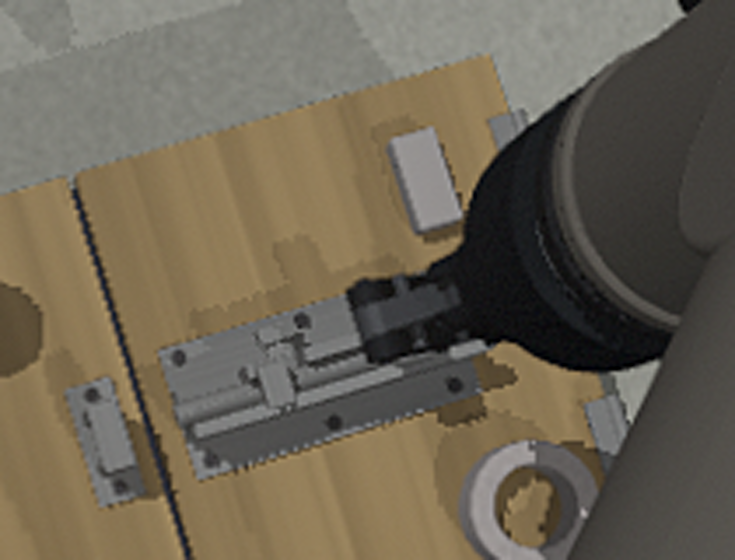

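View pics/s5.png

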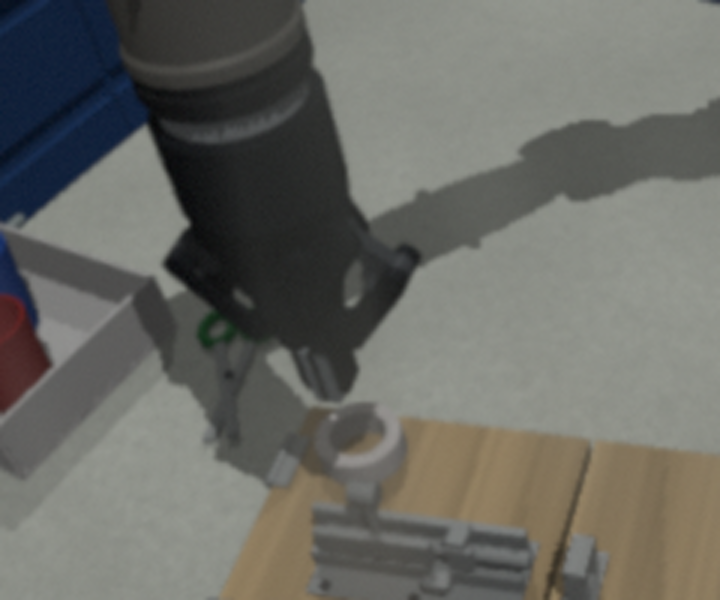

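The shut fingertips show about 17 raw pixels higher in the scene view than the reported TCP predicts. The knob triangulates consistently, so I'll check the tool height with a gentle touch on a bare patch of the flap.

Run:
```python
from h import *
P=W([.592,-.079,.2735],[[.062,-.02,0]])[0]
print(robot.line_to([P[0],P[1],.20],RPY,velocity=.15)); st("over")
print(robot.line_to([P[0],P[1],.125],RPY,velocity=.08,f_stop=3)); st("lo")
snap("scene","s6",(110,220,90,230),5)
T=np.array(robot.current_tool_pos());g=lambda P:np.round((proj("scene",P)[0]+.5-[90,110])*5)
for z in (-.017,0,.03): print(z,g(T+[0,0,z]),g(T+[0,0,z]+EX*.011))
```

```text
False
over 8.32 [656.7 -82.7 200.2] [ 0.4 -0.6 -0.1] 0.003
False
lo 9.4 [657.6 -81.8 125.7] [-0.3  0.3 -0.4] -0.002
-0.017 [347. 528.] [338. 554.]
0 [337. 503.] [327. 530.]
0.03 [318. 456.] [308. 483.]
```

View pics/s6.png

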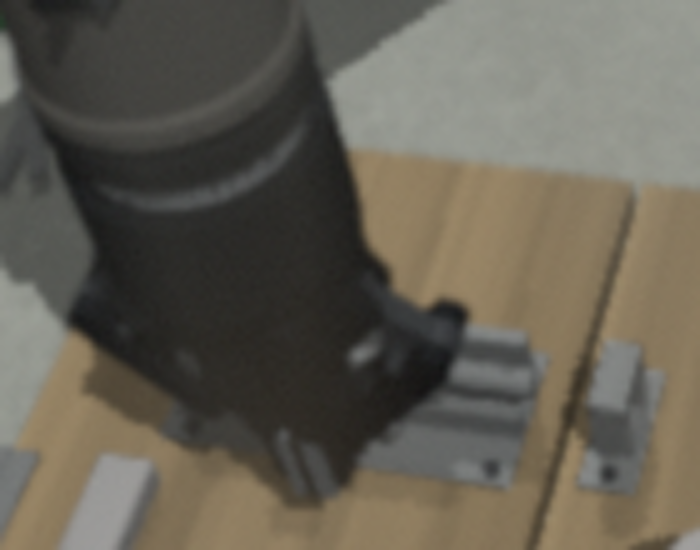

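Run:
```python
from h import *
T=np.array(robot.current_tool_pos())
print(robot.line_to([.6573,-.0821,.065],RPY,velocity=.03,f_stop=3)); st("touch"); robot.pause(.1); st("touch")
```

```text
True
touch 10.81 [657.2 -81.9  80.9] [-0.9  1.2  4.8] -0.002
touch 10.91 [657.1 -81.9  80.9] [-1.  -0.1  5.1] 0.002
```

Contact came at a TCP reading of z = 81 mm on the 100 mm surface. The tips are therefore about 36 mm higher than the reading and the spec imply, so I'll correct for that from here on.

```bash
echo "DZ=.036" >> h.py
python3 - <<'E'
from h import *
T=np.array(robot.current_tool_pos())
robot.line_to([T[0],T[1],.20],RPY,velocity=.15)
fingers.gripper_to(.5,20)
P=np.array([.6052,-.1365])
robot.line_to([*P,.195],RPY,velocity=.15); st("above")
print(robot.line_to([*P,.168-DZ],RPY,velocity=.07,f_stop=3)); st("down")
snap("scene","s7",(110,220,90,230),5)
E
```

```text
above 12.99 [ 606.1 -135.2  195.1] [0.5 0.5 0.6] 0.499
False
down 14.04 [ 605.6 -136.8  132.6] [0.3 0.3 0.7] 0.497
```

View pics/s7.png

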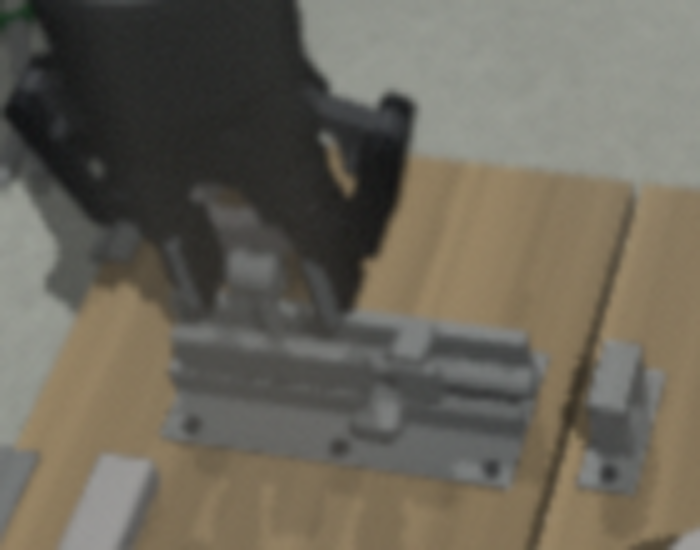

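Now the fingers straddle the knob, which sits at (252,270), with their tips below it.

Run:
```python
from h import *
for g in (.30,.25,.22,.10):
    fingers.gripper_to(g,20); st(g)
snap("scene","s8",(110,220,90,230),5)
```

```text
0.3 14.4 [ 605.6 -137.2  132.6] [ 0.3 -0.8  0. ] 0.301
0.25 14.62 [ 605.8 -137.8  132.7] [ 0.3 -3.1  2.4] 0.252
0.22 14.84 [ 605.4 -137.   132.3] [ 0.7 -2.3  1.9] 0.223
0.1 15.06 [ 605.3 -136.8  132.4] [-0.2 -2.6  3.3] 0.2
```

View pics/s8.png

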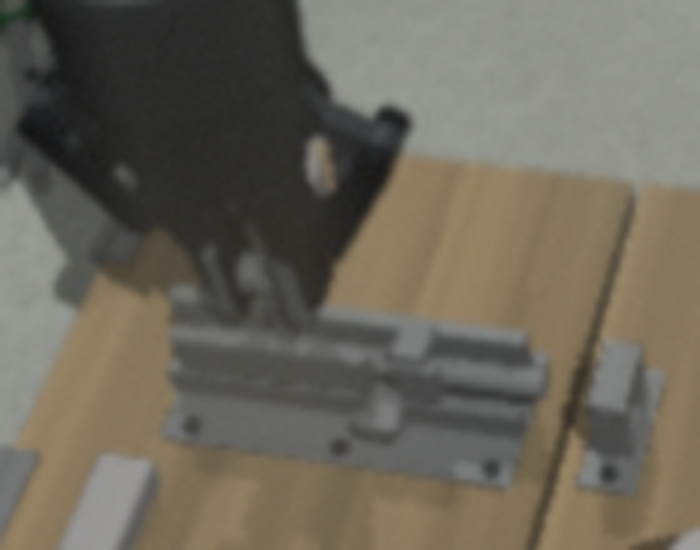

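Run:
```python
from h import *
T=np.array(robot.current_tool_pos()); T=np.array([.6052,-.1368,.132])
Q=T+EY*.032
print(robot.line_to(Q,RPY,velocity=.05,f_stop=6)); st("s1")
```

```text
False
s1 15.89 [ 596.  -103.8  132.3] [-0.3 -1.2  6.9] 0.203
```

Run:
```python
from h import *
B=np.array([.6052,-.1368,.1328])
print(robot.line_to(B+EY*.033,RPY,velocity=.02)); st("z")
hit=robot.line_to(B+EY*.078,RPY,velocity=.015,f_stop=6); st(f"slide {hit}")
T=np.array(robot.current_tool_pos()); print("travel from start",(T-B)@EY*1e3,(T-B)@EX*1e3)
robot.pause(.1); st()
```

```text
False
z 16.14 [ 595.7 -103.1  132.4] [-1.2 -0.6  4.4] 0.208
slide True 16.95 [ 595.5 -102.6  132.4] [-0.5  0.4  2.7] 0.205
travel from start 35.51425333859692 -0.06534656441690116
 17.05 [ 595.6 -102.6  132.4] [-0.6  0.7  4.4] 0.203
```

Run:
```python
from h import *
B=np.array([.6052,-.1368,.1328])
for k in range(2):
    T=np.array(robot.current_tool_pos()); s=(T-B)@EY
    hit=robot.line_to(B+EY*(s+.012),RPY,velocity=.012,f_stop=6); st(f"slide {hit}")
    T=np.array(robot.current_tool_pos()); print("travel",(T-B)@EY*1e3)
snap("scene","s9",(110,220,90,230),5); snap("top","t9",(100,220,280,440),4.5)
```

```text
slide True 17.67 [594.3 -98.2 132.4] [-0.1 -0.1  1.9] 0.201
travel 40.15326328626569
slide True 18.17 [594.3 -98.2 132.4] [ 0.6 -0.5  3.1] 0.205
travel 40.08339648186499
```

View pics/s9.png

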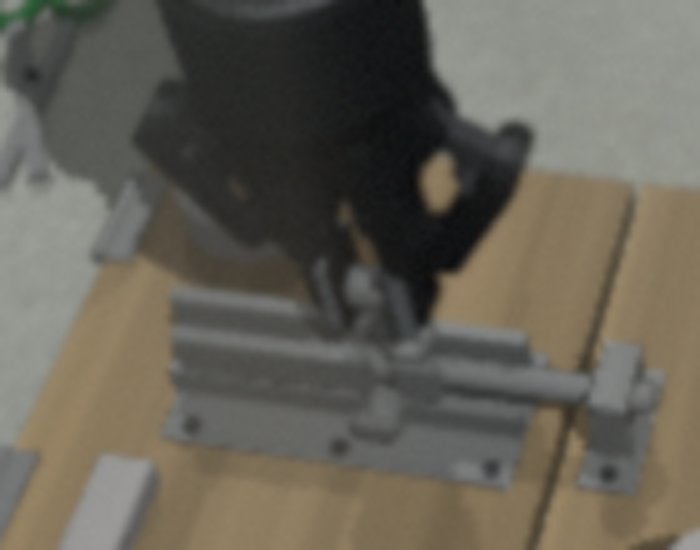

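View pics/t9.png

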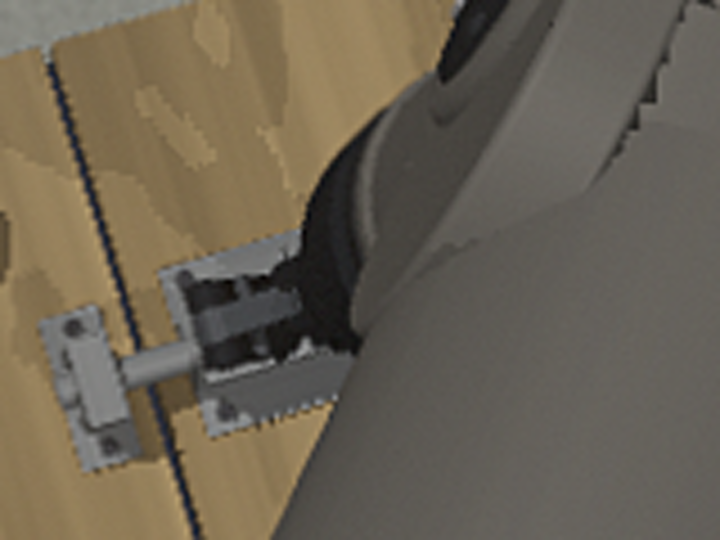

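Run:
```python
from h import *
B=np.array([.6052,-.1368,.1328]); 
s=.0403
for k in range(8):
    s+=.0005
    hit=robot.line_to(B+EY*s,RPY,velocity=.02,f_stop=9); T=np.array(robot.current_tool_pos())
    f=np.mean([F() for _ in range(4)],0)
    print(hit,round(robot.current_time_s(),2),round(s*1e3,2),np.round((T-B)@EY*1e3,2),np.round(f,1),round(robot.current_finger_gap(),3))
    if hit or f[1]<-9: break
```

```text
False 18.52 40.8 40.29 [ 1.4 -2.3 -1.1] 0.205
False 18.77 41.3 40.29 [ 1.7 -4.2 -3.5] 0.201
False 19.02 41.8 40.36 [ 2.3 -5.9 -3.9] 0.206
False 19.27 42.3 40.35 [ 3.2 -6.9 -5.3] 0.209
False 19.52 42.8 40.38 [ 2.7 -7.3 -5. ] 0.203
False 19.77 43.3 40.4 [ 2.5 -7.3 -5.4] 0.204
False 20.02 43.8 40.35 [ 4.  -8.6 -5.5] 0.204
False 20.27 44.3 40.41 [ 2.2 -7.7 -6.1] 0.207
```

The stop is confirmed: the tool stays at 40.4 mm of travel while the contact force builds to about 8 N, and the bolt's tip shows through the staple. I'll unload it, then turn the handle along the arc while watching forces.

```bash
cat > turn.py <<'E'
from h import *
import sys
B=np.array([.6052,-.1368,.1326]); s=.0397
def go(th,dx=0,dz=0,v=.05,f=12):
    P=B+EY*s+EX*(.042*np.sin(th)+dx)+np.array([0,0,.042*(np.cos(th)-1)+dz])
    hit=robot.line_to(P,RPY,velocity=v,f_stop=f); T=np.array(robot.current_tool_pos()); r=(T-B)
    f=np.mean([F() for _ in range(3)],0)
    print(hit,round(robot.current_time_s(),2),"th",round(np.degrees(th),1),"act x,y,z",np.round([r@EX*1e3,r@EY*1e3,r[2]*1e3],1),"cmd",np.round([.042e3*np.sin(th)+dx*1e3,s*1e3,42*(np.cos(th)-1)+dz*1e3],1),"F",np.round(f,1),round(robot.current_finger_gap(),3))
    return hit,f
E
python3 - <<'E'
from turn import *
go(0)
for d in (6,12,18,24):
    h,f=go(np.radians(d))
    if h or np.abs(f).max()>9: print("halt");break
E
```

```text
False 20.52 th 0.0 act x,y,z [-0.1 40.  -0.1] cmd [ 0.  39.7  0. ] F [ 1.8 -2.1 -2.4] 0.201
False 20.77 th 6.0 act x,y,z [ 3.  39.9 -0.3] cmd [ 4.4 39.7 -0.2] F [-4.3 -0.5  2.3] 0.201
False 21.02 th 12.0 act x,y,z [ 8.1 40.  -0.9] cmd [ 8.7 39.7 -0.9] F [-4.  -0.2  2.2] 0.204
False 21.27 th 18.0 act x,y,z [13.2 40.  -2. ] cmd [13.  39.7 -2.1] F [-2.3 -1.   2.5] 0.204
False 21.52 th 24.0 act x,y,z [17.8 39.9 -3.5] cmd [17.1 39.7 -3.6] F [-2.9  0.3  3.8] 0.21
```

Run:
```python
from turn import *
for d in (31,38,45,52,59,66,72):
    h,f=go(np.radians(d))
    if h or np.abs(f).max()>9: print("halt");break
```

```text
False 21.77 th 31.0 act x,y,z [22.7 39.9 -5.7] cmd [21.6 39.7 -6. ] F [-1.6 -0.2  4. ] 0.205
False 22.02 th 38.0 act x,y,z [27.2 39.9 -8.5] cmd [25.9 39.7 -8.9] F [-0.6 -0.2  4.2] 0.209
False 22.27 th 45.0 act x,y,z [ 31.4  39.8 -11.7] cmd [ 29.7  39.7 -12.3] F [1.5 0.  3.9] 0.202
False 22.52 th 52.0 act x,y,z [ 35.2  39.8 -15.3] cmd [ 33.1  39.7 -16.1] F [ 1.  -0.8  4.4] 0.208
False 22.77 th 59.0 act x,y,z [ 38.6  39.8 -19.5] cmd [ 36.   39.7 -20.4] F [ 2.  -0.2  4.4] 0.208
False 23.02 th 66.0 act x,y,z [ 41.4  39.7 -23.9] cmd [ 38.4  39.7 -24.9] F [ 3.2 -0.7  5.5] 0.206
False 23.27 th 72.0 act x,y,z [ 43.4  39.7 -27.8] cmd [ 39.9  39.7 -29. ] F [ 3.5 -0.4  5.1] 0.205
```

Run:
```python
from turn import *
for d in (72,77,82,86,89):
    h,f=go(np.radians(d),dx=.003)
    if h or np.abs(f).max()>10: print("halt");break
```

```text
False 23.52 th 72.0 act x,y,z [ 43.7  39.7 -28.8] cmd [ 42.9  39.7 -29. ] F [-0.6 -0.2  5. ] 0.208
False 23.77 th 77.0 act x,y,z [ 45.3  39.8 -32.4] cmd [ 43.9  39.7 -32.6] F [ 1.9 -0.3  4.4] 0.202
False 24.02 th 82.0 act x,y,z [ 46.3  39.7 -35.7] cmd [ 44.6  39.7 -36.2] F [ 3.8 -0.5  3.8] 0.207
False 24.27 th 86.0 act x,y,z [ 46.9  39.7 -38.5] cmd [ 44.9  39.7 -39.1] F [ 3.5 -0.8  4.5] 0.204
False 24.52 th 89.0 act x,y,z [ 47.2  39.8 -40.5] cmd [ 45.   39.7 -41.3] F [ 4.4 -0.7  5.1] 0.203
```

Run:
```python
from turn import *
for dz in (0,-.001,-.002,-.003,-.004,-.005,-.006,-.007):
    h,f=go(np.radians(90),dx=.0045,dz=dz,v=.03)
    if h or f[2]>10: print("halt");break
snap("scene","s10",(110,220,90,230),5)
```

```text
False 24.77 th 90.0 act x,y,z [ 47.3  39.8 -41.6] cmd [ 46.5  39.7 -42. ] F [3.4 0.4 5.2] 0.204
False 25.02 th 90.0 act x,y,z [ 47.4  39.7 -42.5] cmd [ 46.5  39.7 -43. ] F [ 4.4 -0.8  5.7] 0.203
False 25.27 th 90.0 act x,y,z [ 47.5  39.7 -43.5] cmd [ 46.5  39.7 -44. ] F [ 4.2 -0.4  5.7] 0.209
False 25.52 th 90.0 act x,y,z [ 47.6  39.7 -44.5] cmd [ 46.5  39.7 -45. ] F [4.  0.8 5.5] 0.203
False 25.77 th 90.0 act x,y,z [ 47.7  39.7 -45.4] cmd [ 46.5  39.7 -46. ] F [ 3.4 -0.1  5.9] 0.202
False 26.02 th 90.0 act x,y,z [ 47.7  39.8 -46.4] cmd [ 46.5  39.7 -47. ] F [ 4.4 -0.2  5.1] 0.203
False 26.27 th 90.0 act x,y,z [ 47.7  39.7 -47.4] cmd [ 46.5  39.7 -48. ] F [ 4.  -0.7  5.1] 0.207
False 26.52 th 90.0 act x,y,z [ 47.7  39.7 -48.5] cmd [ 46.5  39.7 -49. ] F [ 3.9 -0.1  5.9] 0.204
```

View pics/s10.png

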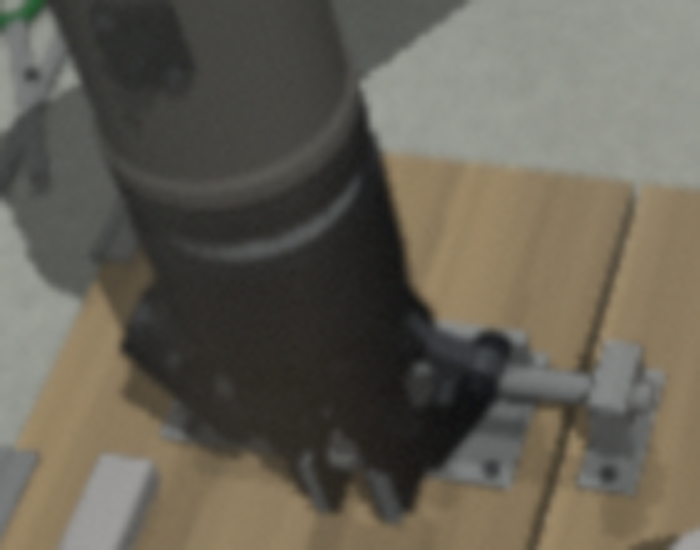

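Run:
```python
from h import *
fingers.gripper_to(.36,20); st("open")
T=np.array(robot.current_tool_pos())
print(robot.line_to([T[0],T[1],.17],RPY,velocity=.12,f_stop=10)); st("up")
snap("scene","s11",(110,220,90,230),5); snap("top","t11",(100,220,280,440),4.5)
```

```text
open 26.85 [637.4 -85.9  82.1] [ 0.1  0.4 -0. ] 0.364
False
up 27.72 [636.9 -85.6 169.1] [-0.2  0.3 -0.5] 0.36
```

View pics/s11.png

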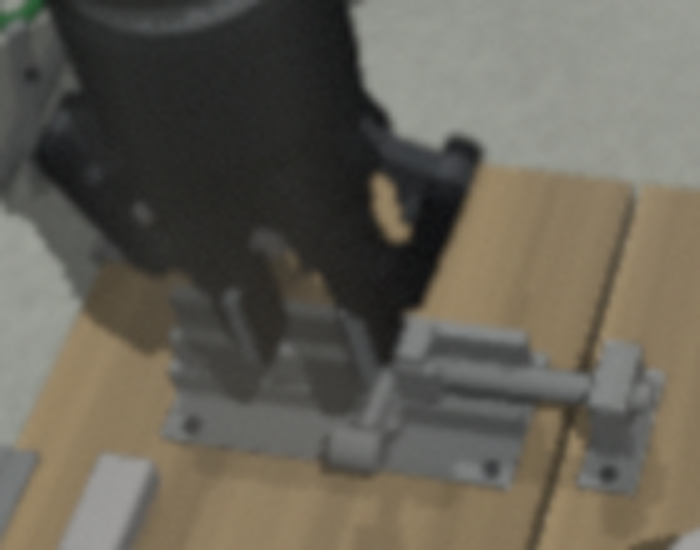

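Run:
```python
from h import *
fingers.gripper_to(0,20)
B=np.array([.6052,-.1368,0]); P=B+EY*.0398+EX*.045
robot.line_to([P[0],P[1],.135],RPY,velocity=.12); st("over")
h=robot.line_to([P[0],P[1],.100],RPY,velocity=.02,f_stop=6); st(f"press {h}")
for _ in range(3): robot.pause(.05); st()
g=lambda P:np.round((proj("scene",P)[0]+.5-[90,110])*5)
for pose in([.592,-.079,.2735],[.59546,-.07642,.2725]): print([g(W(pose,[[42*np.sin(t)*1e-3,-.0195,.124+.042*np.cos(t)]])[0]) for t in np.radians([70,80,90])])
```

```text
over 28.66 [637.6 -86.2 134.7] [-0.4 -0.4  1.1] -0.003
press True 29.8 [638.3 -86.1 111.9] [-1.3  0.4  4.1] 0.001
 29.85 [638.3 -86.2 111.9] [-0.9  0.4  4.5] 0.0
 29.9 [638.3 -86.2 111.9] [-1.1 -0.   5.4] 0.0
 29.95 [638.4 -86.2 111.9] [-1.5  0.5  6. ] 0.004
[array([351., 430.]), array([354., 446.]), array([357., 459.])]
[array([352., 440.]), array([355., 456.]), array([358., 468.])]
```

Run:
```python
from h import *
T=np.array(robot.current_tool_pos())
robot.line_to([T[0],T[1],.21],RPY,velocity=.15)
robot.line_to([.50,.10,.25],RPY,velocity=.25); st("clear")
snap("scene","s12",(110,230,60,290),3.4); snap("top","t12",(60,300,210,480),2.5)
```

```text
clear 31.85 [500.2  98.7 249.7] [-0.3 -1.1 -0. ] -0.003
```

View pics/s12.png

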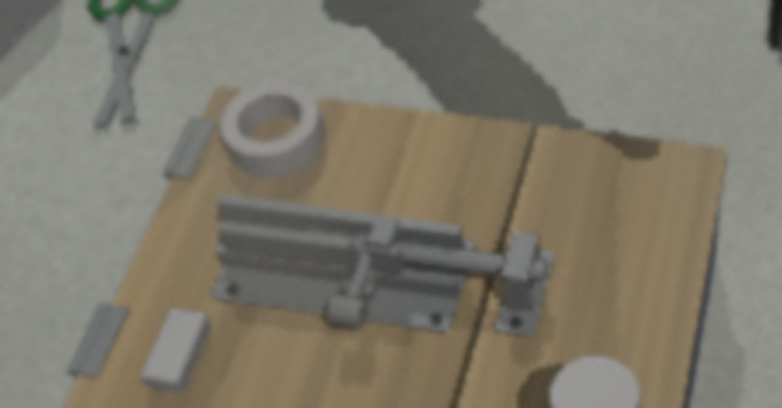

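View pics/t12.png

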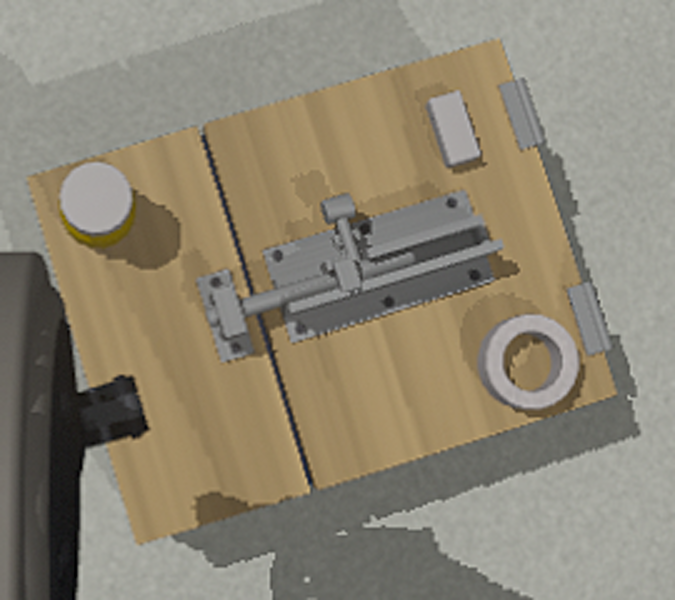

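Both pictures show the bolt through the staple and the handle lying level over the rest, with the knob at (338,208) in the top view. The tape roll, eraser and pot have not moved from the first picture, and the arm is clear, so I'm handing it in.

Run:
```python
from station import workorder, robot
print(workorder.close_job(), robot.current_time_s())
```

```text
the job is handed in; nothing more can be done
the job is handed in; nothing more can be done
```

The flap is bolted shut, and I handed the job in at about 32 s of the 45 s allowed. The bolt is through its staple to the end stop, and the handle is turned down on its rest and released.

- **Stop:** I pinched the knob at 20 N and slid the bolt until it met the stop. The tool stayed at 40.4 mm of travel while I commanded nearly 4 mm more, and the contact force levelled off at about 8 N. An earlier force trigger, at 35.5 mm, was false: the bolt slid on past it.
- **Handle:** I turned it through the notch, with no component of the measured force above about 6 N. The rest itself gave no clear signal, because the pads slid a few millimetres down the knob at a steady 5–6 N.
- **Rest check:** I then pressed the knob from above with shut fingers, at about 6 N. It held firm with its top at about 131 mm, where a level handle should give 132 mm.
- **Tool height disagreed with the readings:** the reported tool position is about 36 mm lower than the fingertips really stand. Because of this my first grasp closed above the knob without touching it. I measured the offset with a 5 N touch on a bare patch of the flap and corrected for it.
- **Last pictures:** both cameras show the bolt end in the staple and the handle lying level. The tape roll, eraser and paste pot are where they were, and the arm is clear.

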